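# Bring the price-label printer into service after a roll change

## Task

A fresh roll of shelf labels has been put into the label printer on the shop counter. Push its open cover down until it is fully shut, then switch the printer on by pressing the green half of its rocker switch right over, then press the blue feed button all the way in and let it come back up. Press and push only: do not lift, tip or shift the printer, and leave the two tins, the shampoo bottle and the spare roll standing where they are.

Things in the scene. Friction and masses are not known exactly. Their poses are not given: they have to be found in the camera images.
- printer: Dark grey desktop label printer, 220 mm deep (x), 160 wide (y), 145 high when shut; 1.7 kg, loose on rubber feet. Origin: centre of its underside; z up, front (control side) to its own -x, its left is +y. Control deck: flat strip 115 mm above the counter, x = -110 to -45 mm, carrying rocker and button; behind it the roll bay under the cover.
- cover (a joint): Opening angle (rad) of the light grey cover: 0 = fully shut, grows as it swings up about the printer's rear edge, at most 1.45. Starts 0.75 to 1.15. Stiff hinge (0.2 N m friction): it stays where it is left, does not fall shut, takes 1 to 2 N at its free edge. No latch to overcome: shut, it lies on its stop.
- cover_hinge (a point): Middle of the cover's hinge line, in the printer's frame at (100, 0, 115) mm; the hinge line is parallel to the printer's y axis. Axes as the printer's.
- cover_edge (a point): Middle of the cover's free front edge on its flat outer (top) face; moves with the cover; shut, at (-45, 0, 145) mm in the printer's frame. Own z: outward normal of the top face; own -x: from hinge to free edge. Face 160 mm wide (y), 150 long, its plane 30 mm outside the hinge line, the free edge 145 mm from the hinge along it. Smoked window in its middle.
- power_rocker (a joint): Angle of the power rocker in rad: 0 = off, 0.34 = on (end stops). Over-centre switch: it snaps to the nearer end stop once past the middle (0.17) and stays there. Switching on takes about 3 N down on the green half 10 mm from the pivot.
- rocker_pivot (a point): Top middle of the rocker, on its pivot line (along the printer's y), 8 mm above the deck; at (-83, -46, 123) mm in the printer's frame. Rocker 30 mm long (x), 22 wide: green half to the printer's front, black half to the cover. Off: black half level, green end 5 mm up. On: green half level at pivot height, black half up. Bezel 38 x 29 mm, 3 mm above the deck.
- rocker_green (a point): Point on the top of the rocker's green half, 10 mm from the pivot line; turns with the rocker. Press here, downwards.
- feed_button (a joint): Travel of the feed button in m: 0 = up, 0.005 = fully pressed. A spring brings it back up; it takes 1.5 N to start and 4.5 N to reach the bottom.
- feed_top (a point): Centre of the top of the round blue feed button (24 mm across), 11 mm above the deck when up, 6 mm when pressed; at (-83, 46, 126) mm in the printer's frame when up; moves with the button. Presses straight down.
- tin_green: Pet food tin with a green band, 67 mm across, 99 mm high; origin at the centre of its underside. Leave it.
- tin_orange: Pet food tin with an orange band, same size; origin at the centre of its underside. Leave it.
- spare_roll: Spare white label roll standing on end, 64 mm across, 60 mm high; origin at the centre of its underside. Leave it.
- shampoo: White shampoo bottle with a black cap, 56 mm across, 165 mm high; origin at the centre of its underside. Leave it. The four loose things stand beside the printer, their centres 150 to 200 mm to its left or right of its middle line, in any order.
There are look-alikes about, which are no part of the job. Of the things like the spare_roll, leave any that is turquoise; of the rest the smaller one is meant.

How it is judged:
By the outcome, as a careful person would: the job done as asked, in the order asked, and still so for the second after the job is handed in, with the robot touching nothing.
It also fails if it takes over 51 s, if anything falls off the work surface, if the arm or the gripper's body presses on something with over 40 N, if the wrist force passes 120 N, or if a joint passes its speed limit or range.

## Robot

A 6-joint arm with a two-finger parallel gripper is mounted at the origin on the work surface. World frame = base frame: x ahead of the robot, y to its left, z up, the work surface at z = 0. Lengths are in m, angles in rad, forces in N, time in s.
With the tool pointing down it reaches from about 0.375 to 0.9 m from the base axis. Payload 3.1 kg.
Tool frame: the origin (TCP) lies midway between the tips of the shut fingers; the grasp point (between the pads) lies 19 mm behind it (manip.hold_point_z is the distance from the TCP to the grasp point, in m); x points along the fingers, y is the direction in which the jaws open and shut, and the axes are right-handed (so a half turn about x gives the same grasp; the last joint's range is limited). The gripper opens to 85 mm and grips with 20 to 120 N. Pads are 22 mm wide; open, the fingers measure 114 mm over their backs; the gripper's body (76 mm by 85 mm) begins 54 mm behind the grasp point. The pads swing forward as they close: fully open they stand 13 mm farther back than shut.
Start: joints at [1.065, 0.527, 1.433, -0, 1.181, -0.178], TCP at [0.201, 0.592, 0.231] pointing down, gripper open.
Joint ranges: [-3.08, 3.08], [-0.75, 2.2], [0.22, 2.44], [-1.43, 4.57], [0, 2.65], [-2.85, 2.85]. Speed limits (rad/s): [2.79, 2.79, 3.14, 3.14, 3.14, 3.14].

## Interface

Orientations are given as a unit quaternion [x, y, z, w].
In Python, from station import manip, snapshot gives the robot as it stands.
- The arm moves only by the tool play_rows, never from a script. Its argument "series" is a list of rows, each a list of 4 numbers: the shift along the tool's x, y, z in m, then the turn about the tool's x in degrees. In form: [[tx, ty, tz, spin], ...]. A call has 1 to 20 rows; each row is the pose to reach, as a shift and turn from the pose measured when the call began, along the tool's axes at that moment; what a row does not reach only later rows make up. A row lasts 1/10 s, in which the tool goes at most 50 mm and 8.59 degrees, less where a joint would pass 70% of its speed; a pose out of reach is approached as far as the arm can. A call with a gripper value outside its range is refused whole. "claw" is the opening in per cent of the stroke, from 0 (shut) to 100 (fully open), set as the call begins (left out, the last holds). The fingers move at their own pace and stop on an object; "force" is the grip in N (left out, the last holds). Time passes only in rows, so rows that repeat a pose let the fingers close. It gives the time, the measured TCP pose, the force and the opening at its end, in the units of the state.
- manip.sense(): the state, without advancing time (a new reading comes with each control period).
- snapshot(name): name is "side" or "top" or "wrist"; returns a dict with "image" (480x640x3 uint8, blue, green, red), "depth" (480x640 float32, m along the optical axis (not along the pixel's ray), 0 where there is no reading), "fov_y" (degrees; the focal length in pixels is half the picture's height over the tangent of half this angle, whatever the lens; pixels are square), "cx", "cy" (the principal point, pixels), "R" (3x3) and "t" (3): a world point X has camera coordinates R X + t. Camera axes: x right, y down, z forward; pixel columns grow to the right and rows downward; lengths in m; the calibration is good to about 2 mm. A picture is of the moment at which its call begins.
- manip.sign_off(): hands the job in, once; it reports no verdict.
The state is a dict: "t": time; "q": joint angles; "qd": joint speeds; "tau": joint torques, N m; "tcp_pos": TCP position; "tool_rot": TCP orientation; "force": force on the tool from outside, world axes, zero at the start; "ft_torque": the same for the moment, N m; "finger_gap": opening from 0.0 (shut) to 1.0 (fully open).
Only numpy, scipy, OpenCV 4.12 (cv2) and the standard library are available. Lean on these libraries where they do the work, as an engineer would, in place of code of your own. Each camera call takes 0.05 s, during which the arm holds its last target.

## Working session

There is one attempt and no reset: what is moved stays moved. The work goes in short steps, Python scripts to look and compute and a tool call to move; the robot and the scene stay as the last step left them, time stands still between calls to the robot, and variables do not carry over. Pictures are saved under pics/ and viewed, and the job is handed in when it is done.

Besides the shell and the picture viewer there is one more tool, called after "Emit:" as name([rows], argument=value, ...), one row to a line, values as JSON. play_rows: Moves the arm, as the interface text tells. Its arguments: {"type":"object","properties":{"series":{"type":"array","items":{"type":"array","items":{"type":"number"}}},"claw":{"type":"number"},"force":{"type":"number"}},"required":["series"]}

```bash
ls; mkdir -p pics
python3 - <<'E'
from station import manip, snapshot
import cv2,numpy as np
np.set_printoptions(precision=4,suppress=True)
for n in ["side","top","wrist"]:
    s=snapshot(n); cv2.imwrite(f"pics/{n}0.png",s["image"]); np.savez(f"{n}0.npz",**s)
    print(n,s["fov_y"],s["cx"],s["cy"],-s["R"].T@s["t"],s["R"].tolist(),(s["depth"]>0).mean())
print(manip.sense())
E
```

```text
pics
side 54.56925487767188 315.163583886535 239.71590579677644 [ 0.3618 -0.3407  0.6634] [[0.8707987262231518, -0.49156448738031655, 0.008598439082939254], [-0.3850672782666716, -0.6928056022258102, -0.6097077896278105], [0.3056677438272382, 0.5276217890412217, -0.7925796351865892]] 0.9961555989583334
top 52.19403211255606 318.5047910612599 244.4882926599646 [0.5581 0.0334 0.8761] [[-0.029010631242642543, -0.9992456195699517, -0.02581811467103617], [-0.9992967804865486, 0.029606602548878556, -0.02300855481623294], [0.023755584272382602, 0.02513246616979911, -0.9994018367804324]] 0.99619140625
wrist 61.06025094561895 323.10439113183503 236.49225477474968 [0.1342 0.6153 0.3723] [[0.3208087144618213, 0.9471407143184253, -0.0024971995791274806], [0.910695077236777, -0.30773758320200395, 0.2755577184215535], [0.2602234520984918, -0.09067550477044022, -0.9612812844389363]] 0.9960709635416667
{'t': 0.15, 'q': array([ 1.0655,  0.5282,  1.4336,  0.    ,  1.1814, -0.1785]), 'qd': array([ 0.0006, -0.0012, -0.0043, -0.0014, -0.0012, -0.0008]), 'tau': array([  0.0006, -44.2741, -17.8275,  -0.0002,   0.0056,   0.    ]), 'tcp_pos': array([0.2003, 0.5914, 0.2306]), 'tool_rot': array([ 0.1145,  0.6979, -0.1156,  0.6975]), 'force': array([0.2156, 0.6911, 0.283 ]), 'ft_torque': array([-0.0031, -0.0017,  0.0529]), 'finger_gap': 1.0039932824745113}
```

View pics/side0.png

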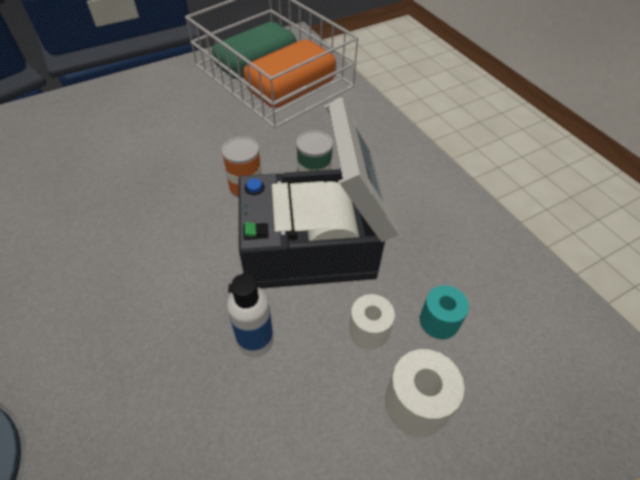

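View pics/top0.png

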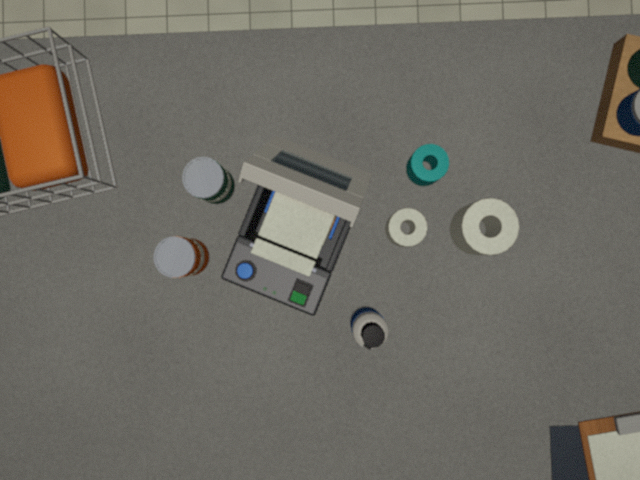

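The top view shows the printer at about (290,240), its front toward the robot and turned about 20°. The blue button is at (245,270), the green rocker half at (299,297), the raised cover's free edge runs about (242,172)–(358,215), the small white roll is at (407,227), the bottle at (369,330) and the tins at (180,257) and (207,178).

```bash
cat > h.py <<'E'
import numpy as np,cv2
np.set_printoptions(precision=4,suppress=True)
def load(n): 
    d=dict(np.load(n)); return d
def ray(s,u,v):
    f=240/np.tan(np.radians(float(s["fov_y"])/2))
    d=s["R"].T@np.array([(u-s["cx"])/f,(v-s["cy"])/f,1]); return -s["R"].T@s["t"],d
def onz(s,u,v,z):
    o,d=ray(s,u,v); return o+d*(z-o[2])/d[2]
def tri(a,b):
    (o1,d1),(o2,d2)=a,b
    k=np.linalg.lstsq(np.c_[d1,-d2],o2-o1,rcond=None)[0]
    p,q=o1+k[0]*d1,o2+k[1]*d2; return (p+q)/2,np.linalg.norm(p-q)
def cloud(s):
    f=240/np.tan(np.radians(float(s["fov_y"])/2)); v,u=np.mgrid[:480,:640]; z=s["depth"]
    c=np.stack([(u-s["cx"])/f*z,(v-s["cy"])/f*z,z],-1); return (c-s["t"])@s["R"]
def blob(s,lo,hi,box):
    hsv=cv2.cvtColor(s["image"],cv2.COLOR_BGR2HSV); m=cv2.inRange(hsv,lo,hi)
    k=np.zeros_like(m); x0,y0,x1,y1=box; k[y0:y1,x0:x1]=m[y0:y1,x0:x1]
    n,l,st,c=cv2.connectedComponentsWithStats(k); i=1+np.argmax(st[1:,4]); return c[i],st[i],l==i
E
python3 - <<'E'
from h import *
T=load("top0.npz");S=load("side0.npz")
bt=blob(T,(100,110,60),(125,255,255),(225,250,265,290)); bs=blob(S,(100,110,60),(125,255,255),(235,165,275,200))
gt=blob(T,(50,100,40),(80,255,255),(280,275,320,310)); gs=blob(S,(50,100,40),(80,255,255),(235,215,275,245))
for n,a,b,z in(("btn",bt,bs,.124),("grn",gt,gs,.125)):
    print(n,a[0],a[1],b[0],b[1],tri(ray(T,*a[0]),ray(S,*b[0])),onz(T,*a[0],z),onz(S,*b[0],z),cloud(T)[a[2]].mean(0),cloud(S)[b[2]].mean(0))
P=cloud(T); 
print("cover pts"); 
for u,v in((245,168),(300,190),(355,212),(242,180),(300,200),(355,218),(310,170),(300,165),(330,180)): print(u,v,P[v,u])
E
```

```text
btn [244.5352 270.4131] [237 263  16  16 213] [253.6198 185.0469] [246 178  17  15 192] (array([0.5395, 0.1682, 0.1184]), np.float64(0.0004380112846731675)) [0.5394 0.1673 0.124 ] [0.5379 0.1629 0.124 ] [0.5395 0.1671 0.1251] [0.5382 0.1639 0.1229]
grn [298.  297.5] [290 291  17  14 156] [249.9819 229.3012] [244 222  13  15 166] (array([0.4956, 0.0863, 0.1194]), np.float64(0.0006721471102718214)) [0.4957 0.086  0.125 ] [0.4945 0.0817 0.125 ] [0.4957 0.086  0.1254] [0.4941 0.0805 0.1266]
cover pts
245 168 [0.6736 0.1402 0.2541]
300 190 [0.6431 0.0706 0.254 ]
355 212 [0.6127 0.0015 0.2553]
242 180 [0.6603 0.1467 0.2416]
300 200 [0.6313 0.0714 0.2454]
355 218 [0.6055 0.0015 0.2494]
310 170 [0.6771 0.059  0.2038]
300 165 [0.6851 0.0728 0.2008]
330 180 [0.6617 0.0319 0.2083]
```

Run:
```python
from h import *
for n,b in(("top0",(140,130,460,370)),("side0",(200,90,420,310))):
    im=load(n+".npz")["image"]; x0,y0,x1,y1=b; c=im[y0:y1,x0:x1]; cv2.imwrite(f"pics/{n}z.png",cv2.resize(c,None,fx=2.5,fy=2.5,interpolation=3))
```

```text
(no output)
```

View pics/top0z.png

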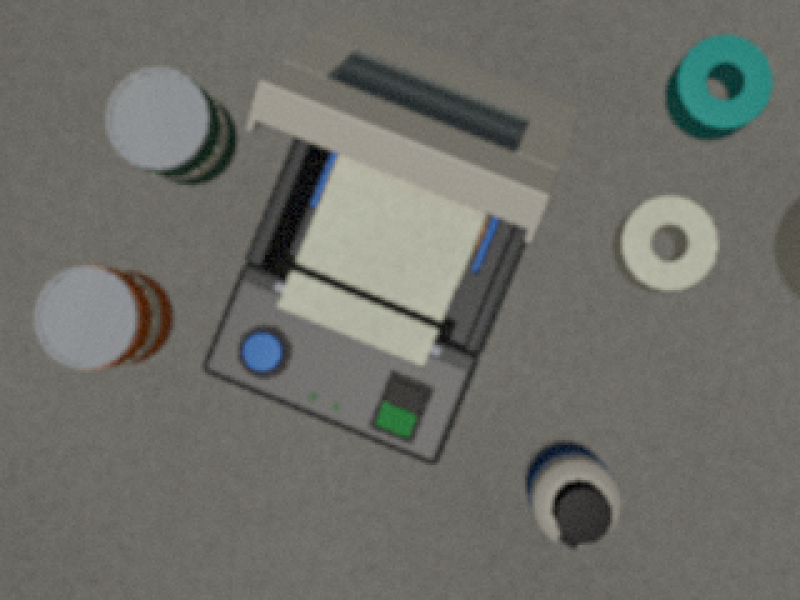

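Run:
```python
from h import *
T=load("top0.npz");S=load("side0.npz"); P=cloud(T)
for yaw in (-22,-23,-24):
    y=np.radians(yaw); R=np.array([[np.cos(y),-np.sin(y)],[np.sin(y),np.cos(y)]])
    b=np.array([.5388,.1655]);g=np.array([.495,.0842])
    print(yaw,"origin from btn",b-R@[-.083,.046],"grn",g-R@[-.091,-.046])
# face plane: points z>0.13 behind the edge
m=np.zeros((480,640),bool); cv_=np.zeros((480,640),np.uint8)
cv2.fillPoly(cv_,[np.array([[272,160],[345,190],[355,182],[290,152]])],255)
Q=P[cv_>0]; Q=Q[Q[:,2]>.13]; c=Q.mean(0); n=np.linalg.svd(Q-c)[2][2]; n*=np.sign(n[2])
print("face",c,n,"theta",np.arccos(n[2]),"yaw",np.degrees(np.arctan2(n[1],n[0])),np.std((Q-c)@n),len(Q))
# deck rectangle
d=(abs(P[:,:,2]-.115)<.006)&(P[:,:,0]<.62); 
k=np.zeros((480,640),np.uint8);k[255:320,215:335]=d[255:320,215:335]
n_,l,st,ce=cv2.connectedComponentsWithStats(k);i=1+np.argmax(st[1:,4]);D=P[l==i]
r=cv2.minAreaRect((D[:,:2]*1000).astype(np.float32));print("deck",r,cv2.boxPoints(r),D[:,2].mean())
# front vertical edges on top at z of cover
print(P[230,180:460:20].round(3).tolist())
for nm,u,v,z in(("roll",407,227,.06),("sham",372,335,.165),("tinO",176,257,.099),("tinG",204,178,.099)): print(nm,onz(T,u,v,z))
```

```text
-22 origin from btn [0.5985 0.0918] grn [0.5966 0.0928]
-23 origin from btn [0.5972 0.0907] grn [0.5967 0.091 ]
-24 origin from btn [0.5959 0.0897] grn [0.5968 0.0892]
face [0.6768 0.0536 0.2018] [ 0.8983 -0.4004  0.1807] theta 1.3890534927180345 yaw -24.024139630025232 0.005219335501178309 1056
deck ((542.1731567382812, 115.78710174560547), (159.817138671875, 100.22855377197266), 66.5909194946289) [[464.4366  62.3657]
 [556.4155  22.5456]
 [619.9097 169.2085]
 [527.9308 209.0286]] 0.11607079028020864
[[0.612, 0.305, -0.0], [0.611, 0.267, 0.004], [0.61, 0.232, -0.0], [0.603, 0.175, 0.114], [0.601, 0.143, 0.115], [0.6, 0.112, 0.117], [0.6, 0.081, 0.116], [0.599, 0.05, 0.115], [0.602, 0.017, 0.031], [0.603, -0.019, 0.002], [0.602, -0.055, -0.002], [0.598, -0.082, 0.06], [0.597, -0.115, 0.06], [0.598, -0.161, 0.001]]
roll [ 0.6022 -0.0939  0.06  ]
sham [ 0.4422 -0.0221  0.165 ]
tinO [0.5633 0.2812 0.099 ]
tinG [0.6885 0.2332 0.099 ]
```

View pics/side0z.png

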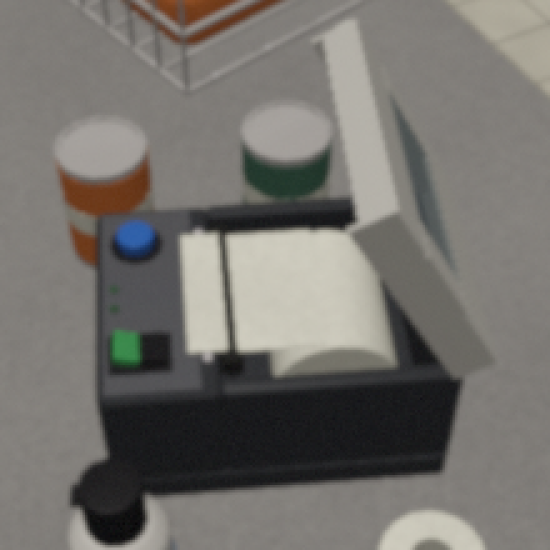

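```bash
cat >> h.py <<'E'
from scipy.spatial.transform import Rotation as Ro
YAW=np.radians(-23.4);O=np.array([.5967,.0908,0.])
RP=Ro.from_euler('z',YAW).as_matrix()
def w(p): return O+RP@(np.array(p,float)/1000)
def rel(s,p): # printer mm target -> tool shift
    R=Ro.from_quat(s["tool_rot"]).as_matrix(); return R.T@(w(p)-s["tcp_pos"])
def spin(s):
    R=Ro.from_quat(s["tool_rot"]).as_matrix(); yp=R.T@RP[:,1]; a=np.degrees(np.arctan2(yp[2],yp[1])); return a,a-180*np.sign(a)
def st():
    from station import manip
    s=manip.sense(); R=Ro.from_quat(s["tool_rot"]).as_matrix()
    print("t",s["t"],"printer mm",1000*RP.T@(s["tcp_pos"]-O),"F",s["force"],"gap",s["finger_gap"],"q",s["q"]); return s,R
E
python3 - <<'E'
from h import *
s,R=st(); print(R); print("spin",spin(s)); print(rel(s,(80,0,310)),w((80,0,310)))
E
```

```text
t 0.15 printer mm [-562.5978  302.0526  230.5601] F [0.2156 0.6911 0.283 ] gap 1.0039932824745113 q [ 1.0655  0.5282  1.4336  0.      1.1814 -0.1785]
[[-0.0008  0.321   0.9471]
 [-0.0014  0.9471 -0.321 ]
 [-1.     -0.0016 -0.0003]]
spin (np.float64(4.676008304441824), np.float64(-175.32399169555816))
[-0.0791 -0.3536  0.6158] [0.6701 0.059  0.31  ]
```

Emit:
play_rows([
  [-0.03,0,0.01,0],
  [-0.06,-0.01,0.03,1],
  [-0.08,-0.03,0.06,2],
  [-0.08,-0.05,0.095,3],
  [-0.08,-0.07,0.13,4],
  [-0.08,-0.09,0.165,4.7],
  [-0.08,-0.11,0.2,4.7],
  [-0.08,-0.13,0.235,4.7],
  [-0.08,-0.15,0.27,4.7],
  [-0.08,-0.17,0.305,4.7],
  [-0.08,-0.19,0.34,4.7],
  [-0.08,-0.21,0.375,4.7],
  [-0.08,-0.23,0.41,4.7],
  [-0.08,-0.25,0.445,4.7],
  [-0.08,-0.275,0.48,4.7],
  [-0.08,-0.295,0.515,4.7],
  [-0.08,-0.315,0.55,4.7],
  [-0.08,-0.335,0.585,4.7],
  [-0.08,-0.35,0.61,4.7],
  [-0.08,-0.353,0.616,4.7],
], claw=0)

```text
t: 2.15
tcp_pos: [0.6722, 0.0562, 0.3099]
tool_rot: [0.144, 0.692, -0.146, 0.692]
force: [-0.2, -0.1, -0.6]
finger_gap: -0.001
```

Run:
```python
from h import *
from station import snapshot
for n in("side","wrist","top"):
    s=snapshot(n);cv2.imwrite(f"pics/{n}1.png",s["image"]);np.savez(f"{n}1.npz",**s)
s,R=st(); print(spin(s)); 
cv2.imwrite("pics/c1.png",np.hstack([cv2.resize(cv2.imread("pics/side1.png"),(400,300)),cv2.resize(cv2.imread("pics/wrist1.png"),(400,300))]))
```

```text
t 2.3 printer mm [ 79.3776   0.6093 310.28  ] F [-0.4436  0.4702  0.7224] gap -0.0016919645188138443 q [-0.0763  0.527   1.2048 -0.0009  1.4125 -1.2378]
(np.float64(-0.04529597170444152), np.float64(179.95470402829557))
```

View pics/c1.png

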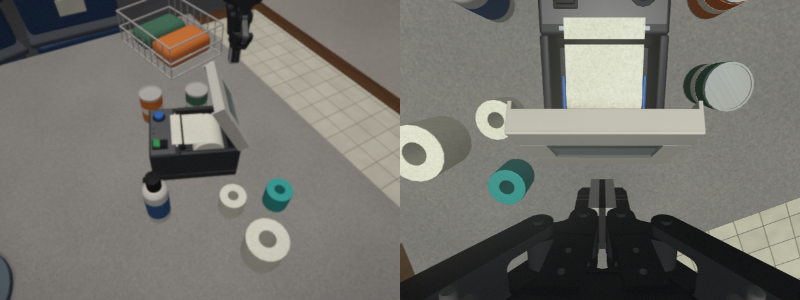

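The wrist view shows the fingertips (about (600,185) in the right half) behind the cover's free edge (row ~147), roughly centred on the cover. I'll check the edge position from the wrist depth.

Run:
```python
from h import *
W=load("wrist1.npz");P=(cloud(W)-O)@RP*1000
for u in(200,320,460):
    print(u,[(v,P[v,u].round(0).tolist()) for v in range(170,256,7)])
T=load("top1.npz");P=(cloud(T)-O)@RP*1000
print([(v,P[v,290].round(0).tolist()) for v in range(150,205,4)])
```

```text
200 [(170, [65.0, -137.0, -1.0]), (177, [39.0, -62.0, 247.0]), (184, [43.0, -62.0, 248.0]), (191, [46.0, -62.0, 250.0]), (198, [49.0, -61.0, 252.0]), (205, [52.0, -61.0, 254.0]), (212, [55.0, -61.0, 256.0]), (219, [61.0, -64.0, 248.0]), (226, [68.0, -68.0, 235.0]), (233, [76.0, -73.0, 221.0]), (240, [145.0, -144.0, 1.0]), (247, [154.0, -145.0, -1.0]), (254, [163.0, -145.0, -1.0])]
320 [(170, [52.0, -3.0, 110.0]), (177, [40.0, -2.0, 247.0]), (184, [43.0, -2.0, 248.0]), (191, [46.0, -2.0, 251.0]), (198, [50.0, -2.0, 251.0]), (205, [53.0, -2.0, 253.0]), (212, [56.0, -2.0, 255.0]), (219, [61.0, -2.0, 248.0]), (226, [68.0, -2.0, 235.0]), (233, [76.0, -2.0, 221.0]), (240, [86.0, -2.0, 203.0]), (247, [97.0, -3.0, 183.0]), (254, [110.0, -3.0, 158.0])]
460 [(170, [66.0, 150.0, -1.0]), (177, [40.0, 69.0, 246.0]), (184, [43.0, 68.0, 249.0]), (191, [47.0, 69.0, 249.0]), (198, [49.0, 68.0, 253.0]), (205, [53.0, 68.0, 254.0]), (212, [56.0, 67.0, 255.0]), (219, [61.0, 70.0, 249.0]), (226, [68.0, 75.0, 236.0]), (233, [76.0, 80.0, 221.0]), (240, [146.0, 158.0, -1.0]), (247, [155.0, 159.0, -3.0]), (254, [164.0, 159.0, -2.0])]
[(150, [48.0, -11.0, 520.0]), (154, [47.0, -11.0, 508.0]), (158, [48.0, -8.0, 484.0]), (162, [45.0, -9.0, 484.0]), (166, [44.0, -9.0, 472.0]), (170, [44.0, -7.0, 449.0]), (174, [67.0, 21.0, 239.0]), (178, [61.0, 18.0, 250.0]), (182, [55.0, 15.0, 257.0]), (186, [51.0, 14.0, 254.0]), (190, [46.0, 12.0, 252.0]), (194, [42.0, 11.0, 248.0]), (198, [47.0, 25.0, 116.0]), (202, [42.0, 23.0, 112.0])]
```

Run:
```python
from h import *
s,R=st()
for th in [1.07,1.0,.95,.9,.85,.8,.75,.7,.65,.6,.55,.5,.45,.4]:
    p=(111-130*np.cos(th)+30*np.sin(th),0,115+130*np.sin(th)+30*np.cos(th)); print(th,np.round(p),rel(s,p).round(4).tolist())
```

```text
t 2.3 printer mm [ 79.3776   0.6093 310.28  ] F [-0.4436  0.4702  0.7224] gap -0.0016919645188138443 q [-0.0763  0.527   1.2048 -0.0009  1.4125 -1.2378]
1.07 [ 75.   0. 243.] [0.0669, -0.0005, -0.0043]
1.0 [ 66.   0. 241.] [0.0697, -0.0005, -0.0132]
0.95 [ 60.   0. 238.] [0.0721, -0.0005, -0.0194]
0.9 [ 54.   0. 235.] [0.0749, -0.0005, -0.0255]
0.85 [ 48.   0. 232.] [0.0779, -0.0005, -0.0315]
0.8 [ 42.   0. 229.] [0.0812, -0.0005, -0.0372]
0.75 [ 36.   0. 226.] [0.0848, -0.0005, -0.0429]
0.7 [ 31.   0. 222.] [0.0887, -0.0005, -0.0483]
0.65 [ 26.   0. 218.] [0.0928, -0.0005, -0.0535]
0.6 [ 21.   0. 213.] [0.0973, -0.0005, -0.0585]
0.55 [ 16.   0. 209.] [0.1019, -0.0005, -0.0633]
0.5 [ 11.   0. 204.] [0.1068, -0.0005, -0.0678]
0.45 [  7.   0. 199.] [0.1119, -0.0005, -0.0721]
0.4 [  3.   0. 193.] [0.1172, -0.0005, -0.0762]
```

Emit:
play_rows([
  [0.015,0,0.004,0],
  [0.035,0,0.006,0],
  [0.055,0,0.006,0],
  [0.064,0,0.004,0],
  [0.067,0,0.0,0],
  [0.067,0,-0.004,0],
  [0.07,0,-0.013,0],
  [0.072,0,-0.019,0],
  [0.075,0,-0.025,0],
  [0.078,0,-0.031,0],
  [0.081,0,-0.037,0],
  [0.085,0,-0.043,0],
  [0.089,0,-0.048,0],
  [0.093,0,-0.053,0],
  [0.097,0,-0.058,0],
  [0.102,0,-0.063,0],
  [0.107,0,-0.068,0],
  [0.112,0,-0.072,0],
  [0.117,0,-0.076,0],
  [0.117,0,-0.076,0],
])

```text
t: 4.3
tcp_pos: [0.5985, 0.0902, 0.1923]
tool_rot: [0.143, 0.694, -0.144, 0.691]
force: [-0.7, 0.2, -0.8]
finger_gap: 0.002
```

Run:
```python
from h import *
from station import snapshot
S=snapshot("side");cv2.imwrite("pics/side2.png",S["image"])
s,R=st()
for th in [.4,.35,.3,.25,.2,.15,.1,.05,0,-.02]:
    p=(111-130*np.cos(th)+30*np.sin(th),0,115+130*np.sin(th)+30*np.cos(th)); print(th,np.round(p),rel(s,p).round(4).tolist())
```

```text
t 4.35 printer mm [  2.4493   0.2565 192.7087] F [ 0.4324 -0.733   0.6797] gap -0.002110635581486836 q [-0.0346  0.5484  1.5178 -0.0011  1.0798 -1.1959]
0.4 [  3.   0. 193.] [-0.0005, -0.0003, 0.0005]
0.35 [ -1.   0. 188.] [0.005, -0.0002, -0.0033]
0.3 [ -4.   0. 182.] [0.0107, -0.0002, -0.0067]
0.25 [ -8.   0. 176.] [0.0165, -0.0002, -0.0099]
0.2 [-10.   0. 170.] [0.0225, -0.0002, -0.0128]
0.15 [-13.   0. 164.] [0.0287, -0.0002, -0.0154]
0.1 [-15.   0. 158.] [0.0349, -0.0002, -0.0177]
0.05 [-17.   0. 151.] [0.0413, -0.0002, -0.0196]
0 [-19.   0. 145.] [0.0478, -0.0001, -0.0213]
-0.02 [-20.   0. 142.] [0.0504, -0.0001, -0.0218]
```

View pics/side2.png

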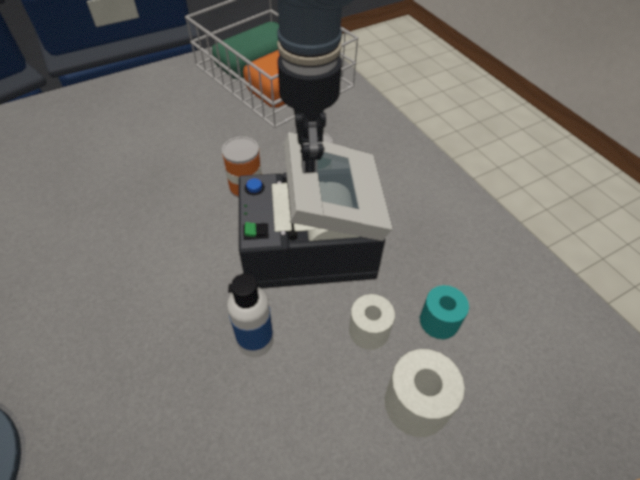

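The side view shows the fingertips at (308,165) on the cover's front strip, the cover at about 0.4 rad, and the printer still where it was (corner (240,245), button (254,185)). I'll carry on down.

Emit:
play_rows([
  [0.005,0,-0.003,0],
  [0.011,0,-0.007,0],
  [0.017,0,-0.01,0],
  [0.023,0,-0.013,0],
  [0.029,0,-0.015,0],
  [0.035,0,-0.018,0],
  [0.041,0,-0.02,0],
  [0.045,0,-0.021,0],
  [0.048,0,-0.021,0],
  [0.049,0,-0.021,0],
  [0.05,0,-0.021,0],
  [0.05,0,-0.021,0],
])

```text
t: 5.55
tcp_pos: [0.5788, 0.0985, 0.1449]
tool_rot: [0.143, 0.694, -0.144, 0.691]
force: [-5.7, -0.0, 14.8]
finger_gap: -0.001
```

Run:
```python
from h import *
s,R=st()
```

```text
t 5.55 printer mm [-19.4898   0.0022 144.9189] F [-5.6943 -0.0128 14.7891] gap -0.0005953016985518434 q [-0.0211  0.5894  1.605  -0.001   0.9526 -1.1826]
```

Emit:
play_rows([
  [-0.004,0,0,0],
  [-0.02,0,0,0],
  [-0.04,-0.002,-0.005,0],
  [-0.05,-0.015,-0.03,0],
  [-0.05,-0.03,-0.055,0],
  [-0.04,-0.046,-0.076,0],
  [-0.035,-0.046,-0.076,0],
  [-0.035,-0.046,-0.076,0],
])

```text
t: 6.35
tcp_pos: [0.4907, 0.0864, 0.18]
tool_rot: [0.143, 0.694, -0.144, 0.69]
force: [0.0, -0.2, -0.4]
finger_gap: 0.006
```

Run:
```python
from h import *
from station import snapshot
for n in("side","wrist","top"):
    S=snapshot(n);cv2.imwrite(f"pics/{n}3.png",S["image"]);np.savez(f"{n}3.npz",**S)
s,R=st(); print(rel(s,(-95,-46,123)))
c=[cv2.resize(cv2.imread(f"pics/{n}3.png"),(400,300)) for n in("side","wrist")]
cv2.imwrite("pics/c3.png",np.hstack(c))
S=load("side3.npz");W=load("wrist3.npz")
P=(cloud(S)-O)@RP*1000
print([(u,P[200,u].round(0).tolist()) for u in range(280,390,10)])
bs=blob(S,(100,110,60),(125,255,255),(235,165,275,200)); print("btn side",bs[0])
```

```text
t 6.5 printer mm [-93.727  -45.2477 180.6541] F [0.0982 0.6497 0.2193] gap 0.000503735636620146 q [-0.0494  0.4365  1.792  -0.0013  0.9165 -1.2107]
[ 0.0577 -0.0006 -0.0011]
[(280, [-43.0, -13.0, 145.0]), (290, [-28.0, -14.0, 144.0]), (300, [-12.0, -14.0, 143.0]), (310, [2.0, -17.0, 144.0]), (320, [17.0, -18.0, 145.0]), (330, [32.0, -20.0, 144.0]), (340, [47.0, -21.0, 144.0]), (350, [63.0, -22.0, 143.0]), (360, [78.0, -24.0, 144.0]), (370, [93.0, -26.0, 144.0]), (380, [151.0, 104.0, -3.0])]
btn side [254.     184.8649]
```

View pics/c3.png

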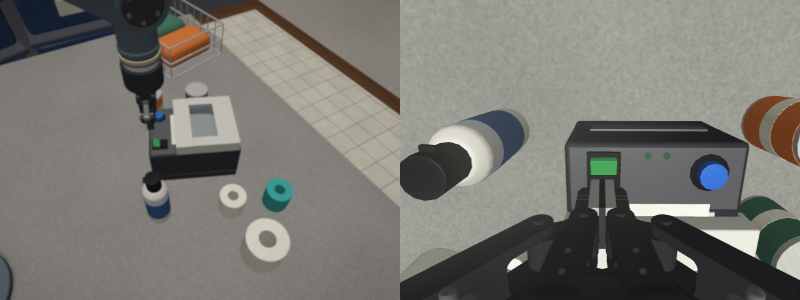

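The cover lies flat: face depth reads 143–145 mm from front edge to hinge. The printer hasn't moved, since the button is still at (254,185) in the side view. The wrist view (right half) shows green at (603,167) and the button at (713,177). I'll refine both from the wrist.

Run:
```python
from h import *
W=load("wrist3.npz");P=(cloud(W)-O)@RP*1000
g=blob(W,(50,100,40),(80,255,255),(280,230,400,310)); b=blob(W,(100,110,60),(125,255,255),(440,220,560,330))
for x in (g,b):
    print(x[0],x[1],P[x[2]].mean(0),P[x[2]].min(0),P[x[2]].max(0))
```

```text
[325.6427 265.4407] [ 304  252   44   28 1198] [-93.0838 -43.3188 125.8488] [-164.2334  -54.8967  116.6917] [-82.2225 -32.2626 322.5144]
[499.3678 279.9597] [ 474  257   52   47 1835] [-84.8569  46.8689 125.067 ] [-164.2334  -44.0355  114.8483] [-67.5628  65.4184 322.5144]
```

Emit:
play_rows([
  [0.02,0,-0.001,0],
  [0.04,0.001,-0.001,0],
  [0.047,0.001,-0.001,0],
  [0.05,0.001,-0.001,0],
  [0.052,0.001,-0.001,0],
  [0.054,0.001,-0.001,0],
  [0.056,0.001,-0.001,0],
  [0.058,0.001,-0.001,0],
  [0.0585,0.001,-0.001,0],
  [0.0585,0.001,-0.001,0],
])

```text
t: 7.5
tcp_pos: [0.4924, 0.0878, 0.1231]
tool_rot: [0.143, 0.693, -0.144, 0.692]
force: [-1.5, 1.0, 6.3]
finger_gap: 0.002
```

Run:
```python
from h import *
s,R=st()
```

```text
t 7.5 printer mm [-94.4763 -44.1979 123.0592] F [-1.489   0.9892  6.3321] gap 0.002084360843316941 q [-0.0468  0.5323  1.8416 -0.0015  0.7696 -1.2079]
```

Emit:
play_rows([
  [0.001,0,0,0],
  [0.001,0,0,0],
  [-0.003,0,0,0],
  [-0.02,0,0,0],
  [-0.045,0,0,0],
  [-0.07,0.02,0.003,0],
  [-0.07,0.05,0.008,0],
  [-0.06,0.08,0.011,0],
  [-0.05,0.09,0.0115,0],
  [-0.05,0.09,0.0115,0],
])

```text
t: 8.5
tcp_pos: [0.5379, 0.1665, 0.1713]
tool_rot: [0.142, 0.694, -0.144, 0.691]
force: [-0.6, -0.6, -0.7]
finger_gap: -0.006
```

Run:
```python
from h import *
from station import snapshot
for n in("side","wrist"):
    S=snapshot(n);cv2.imwrite(f"pics/{n}4.png",S["image"]);np.savez(f"{n}4.npz",**S)
s,R=st(); print(rel(s,(-83,46,121)))
S=load("side4.npz");W=load("wrist4.npz")
a=cv2.resize(S["image"][160:270,220:330],(400,400),interpolation=3);b=cv2.resize(W["image"],(400,300))
b=cv2.copyMakeBorder(b,0,100,0,0,0);cv2.imwrite("pics/c4.png",np.hstack([a,b]))
P=(cloud(W)-O)@RP*1000
for c in((50,100,40),(80,255,255)),((100,110,60),(125,255,255)):
    x=blob(W,*c,(0,150,640,330));print(x[0],x[1],np.median(P[x[2]],0),P[x[2]].std(0))
```

```text
t 8.6 printer mm [-83.7992  44.8382 172.1188] F [ 0.7736 -0.0974  0.3399] gap 0.0012105821294975073 q [ 0.1002  0.5226  1.6465 -0.0015  0.9775 -1.0614]
[0.0511 0.0013 0.001 ]
[144.3589 251.3959] [ 120  236   50   32 1432] [-91.8949 -42.6493 122.2183] [ 5.5588  8.2059 10.1999]
[ 22.0668 202.9438] [   0  163   59   95 3684] [-105.9351 -139.768    65.3558] [12.8652 12.5071 21.4647]
```

View pics/c4.png

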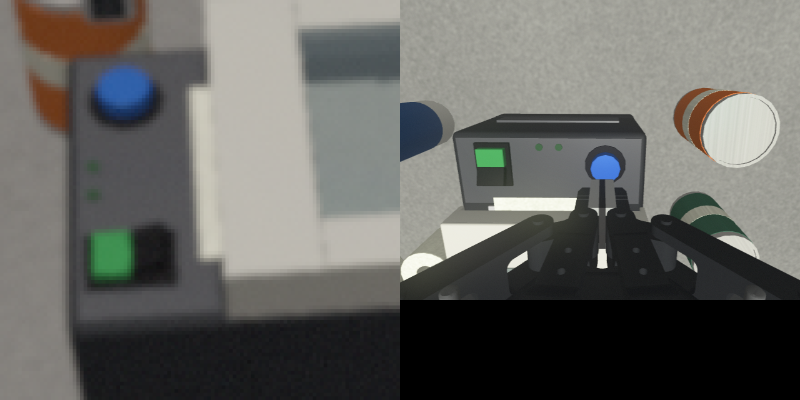

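The left crop shows the green half at (110,255) and the black half at (155,250). The wrist view shows the tip just behind the button at (605,167). Before pressing feed I'll check the rocker's tilt from depth.

Run:
```python
from h import *
for n in("wrist3.npz","wrist4.npz"):
    W=load(n);P=(cloud(W)-O)@RP*1000
    for x0 in range(-102,-66,4):
        m=(abs(P[...,0]-x0)<2)&(abs(P[...,1]+45)<7)&(P[...,2]>112)&(P[...,2]<135)
        print(n,x0,m.sum(),np.median(P[m][:,2]).round(1) if m.any() else None)
```

```text
wrist3.npz -102 220 116.6
wrist3.npz -98 353 124.3
wrist3.npz -94 182 126.1
wrist3.npz -90 166 124.6
wrist3.npz -86 157 123.3
wrist3.npz -82 179 122.2
wrist3.npz -78 4 121.3
wrist3.npz -74 0 None
wrist3.npz -70 0 None
wrist4.npz -102 243 116.5
wrist4.npz -98 297 121.3
wrist4.npz -94 218 122.4
wrist4.npz -90 214 122.3
wrist4.npz -86 211 122.3
wrist4.npz -82 237 122.9
wrist4.npz -78 235 124.3
wrist4.npz -74 241 125.8
wrist4.npz -70 159 126.8
```

The rocker is on: the green half is level at 122.3 and the black half is raised to 126.8. Next is the feed button.

Emit:
play_rows([
  [0.02,0.001,0.001,0],
  [0.038,0.001,0.001,0],
  [0.043,0.001,0.001,0],
  [0.046,0.001,0.001,0],
  [0.048,0.001,0.001,0],
  [0.05,0.001,0.001,0],
  [0.0515,0.001,0.001,0],
  [0.0525,0.001,0.001,0],
  [0.053,0.001,0.001,0],
  [0.053,0.001,0.001,0],
])

```text
t: 9.6
tcp_pos: [0.5388, 0.1653, 0.1209]
tool_rot: [0.142, 0.694, -0.144, 0.691]
force: [-3.5, -2.9, 11.5]
finger_gap: 0.004
```

Run:
```python
from h import *
s,R=st()
```

```text
t 9.6 printer mm [-82.7323  45.3241 120.928 ] F [-3.5142 -2.8731 11.4953] gap 0.0035723069770584558 q [ 0.1006  0.5992  1.6828 -0.0031  0.8637 -1.0607]
```

It's bottomed: the tip stopped at 120.9 mm (121 expected) with 11.5 N. I'll release and retreat.

Emit:
play_rows([
  [-0.001,0,0,0],
  [-0.006,0,0,0],
  [-0.02,0,0,0],
  [-0.05,0,0,0],
  [-0.09,0,0,0],
  [-0.13,0,-0.01,0],
  [-0.15,0.02,-0.03,0],
  [-0.15,0.05,-0.05,0],
  [-0.15,0.09,-0.06,0],
  [-0.15,0.13,-0.07,0],
  [-0.15,0.17,-0.08,0],
  [-0.15,0.2,-0.09,0],
  [-0.15,0.22,-0.1,0],
  [-0.15,0.22,-0.1,0],
])

```text
t: 11.0
tcp_pos: [0.5343, 0.4108, 0.2698]
tool_rot: [0.141, 0.694, -0.142, 0.692]
force: [0.2, 0.3, 0.7]
finger_gap: -0.002
```

Run:
```python
from h import *
from station import snapshot
for n in("side","top"):
    S=snapshot(n);cv2.imwrite(f"pics/{n}5.png",S["image"]);np.savez(f"{n}5.npz",**S)
s,R=st()
cv2.imwrite("pics/c5.png",np.hstack([cv2.resize(cv2.imread(f"pics/{n}5.png"),(400,300)) for n in("side","top")]))
S=load("side5.npz");T=load("top5.npz")
for nm,A,B,box in(("side",load("side0.npz"),S,(235,165,275,200)),("top",load("top0.npz"),T,(225,250,265,290))):
    for q in(A,B):
        x=blob(q,(100,110,60),(125,255,255),box);P=(cloud(q)-O)@RP*1000;print(nm,x[0],np.median(P[x[2]],0))
P=(cloud(S)-O)@RP*1000
print([(u,P[200,u].round(0).tolist()) for u in range(280,380,15)])
P=(cloud(T)-O)@RP*1000
for x0 in range(-96,-68,4):
    m=(abs(P[...,0]-x0)<2)&(abs(P[...,1]+45)<7)&(P[...,2]>112)&(P[...,2]<135); print(x0,np.median(P[m][:,2]).round(1))
```

```text
t 11.1 printer mm [-182.8905  266.0474  269.8849] F [-0.2784  0.4227  0.4385] gap 0.0012099866144184219 q [ 0.486   0.5598  1.2564 -0.0009  1.3303 -0.6783]
side [253.6198 185.0469] [-82.6161  42.7616 124.4795]
side [253.75   185.0052] [-82.2934  42.9266 124.2631]
top [244.5352 270.4131] [-82.6983  47.1135 125.9638]
top [244.4742 270.3662] [-82.7515  47.4095 126.0588]
[(280, [-43.0, -12.0, 144.0]), (295, [-20.0, -16.0, 145.0]), (310, [3.0, -15.0, 143.0]), (325, [25.0, -18.0, 143.0]), (340, [48.0, -20.0, 143.0]), (355, [70.0, -23.0, 144.0]), (370, [93.0, -26.0, 144.0])]
-96 122.9
-92 123.1
-88 122.9
-84 123.4
-80 124.1
-76 125.2
-72 126.8
```

View pics/c5.png

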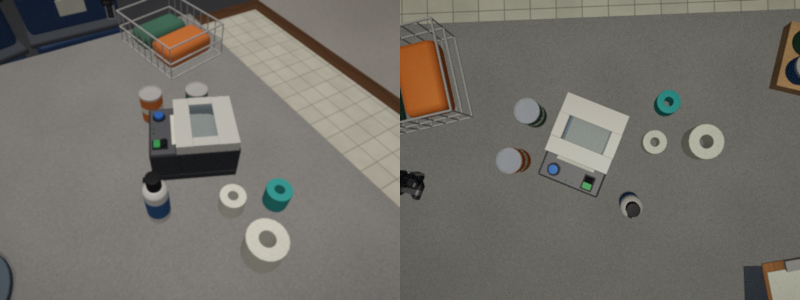

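Both views show the cover shut, the rocker on, the button back up at (153,116) in the left half, and the printer, tins, bottle and rolls where they started. The arm is clear of everything.

```bash
python3 -c "
from station import manip
print(manip.sign_off())"
```

```text
the job is handed in; nothing more can be done
None
```

The job is done and handed in at about 11 s: I pushed the cover shut, pressed the rocker over to on, then pressed the feed button in and let it come back up.

- **Cover:** I swung it down along its arc from about 1.07 rad. It stopped at 145 mm with 15 N on it, and the face measures 143–145 mm high from front edge to hinge, so it is fully shut.
- **Rocker:** The green half is level at about 123 mm and the black half is raised to about 127 mm, so it is on.
- **Feed button:** It bottomed at 120.9 mm (121 expected) with 11.5 N on it. Its top is back at about 126 mm.
- **Rest of the scene:** The button's place in both views is within 0.2 pixel of the start, so the printer did not shift. I checked the tins, bottle and rolls only by eye in the last pictures, and they are standing where they were. The arm ended clear of everything.

The only disagreement was that the side and top cameras differed by about 4 mm in y. Wrist-camera readings before the presses fell between the two, and I used those.

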